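# Set the balloon stand's sliding leg to its length mark and close the cam lever

## Robot

A 7-joint arm with a two-finger parallel gripper is mounted at the origin on a cart in front of the work surface, level with it; the furniture and walls round the work are solid. World frame = base frame: x ahead of the robot, y to its left, z up, the work surface at z = 0. Lengths are in m, angles in rad, forces in N, time in s.
With the tool pointing down it reaches from about 0.35 to 0.9 m from the base axis. Payload 8.1 kg.
Tool frame: the origin (TCP) lies midway between the tips of the shut fingers; the grasp point (between the pads) lies 19 mm behind it; z points along the fingers, x is the direction in which the jaws open and shut, and the axes are right-handed (so a half turn about z gives the same grasp; the last joint's range is limited). The gripper opens to 92 mm and grips with 3 to 60 N. Pads are 19 mm wide; open, the fingers measure 130 mm over their backs; the gripper's body (75 mm by 190 mm) begins 47 mm behind the grasp point.
Start: joints at [-1.403, 0.434, 0.025, 1.573, -0.012, 1.134, -0.075], TCP at [0.167, 0.602, 0.227] pointing down, gripper open.
Joint ranges: [-2.62, 2.62], [-0.44, 2.09], [-1.27, 1.32], [0.08, 2.57], [-1.32, 4.46], [0.12, 2], [-2.74, 2.74]. Speed limits (rad/s): [2.22, 2.22, 3.01, 3.01, 3.14, 3.14, 3.14].

## Interface

Orientations are given as a rotation vector (axis times angle).
In Python, from cell import arm gives the robot as it stands. The module is installed in compiled form; this text tells all that it offers.
- The arm moves only by the tool play_rows, never from a script. Its argument "motion" is a list of rows, each a list of 7 numbers: the gripper's target within -1 to 1 (fully open at 1, half-way at 0, shut at -1), then the shift along the tool's x, y, z in mm, then the turn, a rotation vector about the tool's x, y, z in rad. In form: [[claw, tx, ty, tz, ax, ay, az], ...]. A call has 1 to 10 rows; each row is the pose to reach, as a shift and turn from the pose measured when the call began, along the tool's axes at that moment; what a row does not reach only later rows make up. A row lasts 1/10 s, in which the tool goes at most 50 mm and 8.59 degrees, less where a joint would pass 70% of its speed; a pose out of reach is approached as far as the arm can. A call with a gripper value outside its range is refused whole. The fingers move at their own pace and stop on an object; "force" is the grip in N (left out, the last holds). Time passes only in rows, so rows that repeat a pose let the fingers close. It gives the time, the measured TCP pose, the force and the opening at its end, in the units of the state.
- arm.observe(): the state, without advancing time (a new reading comes with each control period).
- arm.get_image(name): name is "scene" or "top" or "wrist"; returns a dict with "img" (384x512x3 uint8, blue, green, red), "depth" (384x512 float32, m along the optical axis (not along the pixel's ray), 0 where there is no reading), "K" (3x3 intrinsics, pixels), "k1" (the pictures are not rectified: a ray, as slopes to the right and down, at radius r is drawn at 1 + k1 r^2 times it, then the intrinsics apply), "rvec" (rotation vector, rad) and "tvec" (3), from world to camera coordinates, as OpenCV has them. Camera axes: x right, y down, z forward; pixel columns grow to the right and rows downward; lengths in m; the calibration is good to about 2 mm. A picture is of the moment at which its call begins.
- arm.sign_off(): hands the job in, once; it reports no verdict.
Trained networks look in a picture, given as the dict that the camera call returned (one of the last four; its "shot" number tells which), for a name from the list of things; names that differ only in an ending like _2 or _b are one class to them, and where a whole thing is asked for, a point or a joint stands for the part that bears it (a point fixed in the world has none). Each returns a list of dicts, best first, with "score" (0 to 1); they miss things now and then, are a little off and sometimes report something else, mostly with a low value. They report only what shows in the picture. A call takes as long as a camera call.
- arm.look_for(picture, query): "box" ([left, top, width, height] as shares, 0 to 1, of the picture: columns of its width, rows of its height, round what is visible of it).
The state is a dict: "clock": time; "joints": joint angles; "dq": joint speeds; "joint_efforts": joint torques, N m; "position": TCP position; "ee_rot": TCP orientation; "force": force on the tool from outside, world axes, zero at the start; "ft_torque": the same for the moment, N m; "width": opening from 0.0 (shut) to 1.0 (fully open).
Only numpy, scipy, OpenCV 4.12 (cv2) and the standard library are available. Lean on these libraries where they do the work, as an engineer would, in place of code of your own. Each camera call takes 0.05 s, during which the arm holds its last target. There are 200 camera calls.

## Task

Push the sliding leg of the balloon stand along its steel tube, by the black upright wing, until the leg's front edge is on the red band, and hold it there against its return spring. While holding it there, slide the red cam lever fully home towards the wing, and only close the lever when the edge is on the band. Finish while still holding the leg at the mark with the lever closed: do not let go, and leave the steel jigger and the steel juice cup where they stand.

Things in the scene. Friction and masses are not known exactly. Their poses are not given: they have to be found in the camera images.
- wing (a point): Centre of the sliding leg's black upright wing, 93 mm above the worktop: 30 mm wide across the tube, 8 mm thick along it, top at 120 mm. It stands on a collar 30 mm wide, top at 68 mm, reaching 14 mm behind and 52 mm ahead of the wing's middle; only the red lever stands higher. y axis: along the tube, the way the leg lengthens, level; z up. The tube's axis runs 43 mm below
- lever_thumb (a point): Centre of the red cam lever's upright thumb, 94 mm up, on the collar ahead of the wing: 26 mm wide, 8 mm thick along the tube, 71 to 117 mm high. Middle to middle it is 38 mm from the wing when open, 22 mm closed (46 and 30 mm over the outer faces). Squeezing wing and thumb together closes it; fingers that close evenly also carry the wing forward by half of the closing unless the hand moves back
- leg_edge (a point): Front edge of the grey sliding leg (a sleeve 26 mm in diameter with a black lip round its front end), the point on the tube's axis, 50 mm above the worktop, 65 mm ahead of the wing's middle; same axes as wing
- mark_centre (a point): Middle of the red band on the steel tube, on the tube's axis: 10 mm wide along the tube, 60 to 120 mm ahead of the leg's front edge at the start; y along the tube as for the wing. The leg is at its length when its front edge is over the band, within 5 mm of this point; the leg slides over the band
- leg_body (a joint): How far the leg is pushed out, in m: 0 at its rear stop, where it starts, 0.16 at the front stop. A spring always pulls it back with 4 to 6 N, friction about 0.5 N
- lever_body (a joint): Travel of the cam lever towards the wing, in m: 0 open, 0.016 fully closed against its stop; starts at 0 to 0.003. Its friction on the leg is about 6 N, and it stays where it is left
- jigger_centre (a point): Centre of a bystander, a steel double jigger, 43 mm wide, 73 mm high, loose on the worktop
- juice_cup_centre (a point): Centre of a bystander, a small steel juice cup, 65 mm wide, 57 mm high, loose on the worktop

How it is judged:
On the way, in this order (a step that is already met when the one before it is completed fails the run):
1. the leg's front edge is on the red band (within 5 mm of its middle), held by the fingers, with the lever still not closed (travel under 10 mm) (y of leg_edge in the frame of mark_centre between -0.005 and 0.005 m and value of joint lever_body below 0.01 m and contact force between the fingers and leg_body above 1 N), for 0.2 s.
2. the lever is closed (travel over 14 mm) with the edge on the band (y of leg_edge in the frame of mark_centre between -0.005 and 0.005 m and value of joint lever_body above 0.014 m), for 0.2 s.
At the end, for the whole second after the job is handed in: The leg's front edge is within 5 mm of the middle of the red band, the leg at rest, the cam lever closed (travel over 14 of 16 mm), and the fingers still hold the leg (over 2 N of contact) (all of step 2 and velocity of joint leg_body between -0.01 and 0.01 m/s and contact force between the fingers and leg_body above 2 N); the arm keeps its last pose, push and grip.
It fails at once if the lever is closed more than 10 mm while the leg's edge is over 8 mm from the middle of the band (value of joint lever_body above 0.01 m and (y of leg_edge in the frame of mark_centre above 0.008 m or y of leg_edge in the frame of mark_centre below -0.008 m)).
It fails at once if the jigger is moved more than 20 mm (distance of jigger_centre from where it was at the start of the episode above 0.02 m).
It fails at once if the juice cup is moved more than 20 mm (distance of juice_cup_centre from where it was at the start of the episode above 0.02 m).
It also fails if it takes over 51 s, if anything falls off the work surface, if the arm or the gripper's body presses on something with over 40 N, if the wrist force passes 120 N, or if a joint passes its speed limit or range.

## Working session

There is one attempt and no reset: what is moved stays moved. The work goes in short steps, Python scripts to look and compute and a tool call to move; the robot and the scene stay as the last step left them, time stands still between calls to the robot, and variables do not carry over. Pictures are saved under pics/ and viewed, on a budget of 10 in all, crops included, one or two more only if the job needs it, and the job is handed in when it is done.

Besides the shell and the picture viewer there is one more tool, called after "Request:" as name([rows], argument=value, ...), one row to a line, values as JSON. play_rows: Moves the arm, as the interface text tells. Its arguments: {"type":"object","properties":{"motion":{"type":"array"},"force":{"type":"number"}},"required":["motion"]}

```bash
mkdir -p pics
cat > h.py <<'E'
import numpy as np, cv2
from cell import arm
def pix2world(p,u,v,d=None,z=None):
    K=p["K"];x=(u-K[0,2])/K[0,0];y=(v-K[1,2])/K[1,1]
    a,b=x,y
    for _ in range(20):
        s=1+p["k1"]*(a*a+b*b);a,b=x/s,y/s
    R=cv2.Rodrigues(np.array(p["rvec"],float))[0];t=np.array(p["tvec"],float).ravel()
    r=R.T@np.array([a,b,1.]);c=-R.T@t
    if d is None: d=(z-c[2])/r[2]
    return c+d*r
def proj(p,X):
    R=cv2.Rodrigues(np.array(p["rvec"],float))[0]
    c=R@np.array(X,float)+np.array(p["tvec"],float).ravel();a=c[:2]/c[2]
    a=a*(1+p["k1"]*(a@a));K=p["K"]
    return np.array([K[0,0]*a[0]+K[0,2],K[1,1]*a[1]+K[1,2]])
E
python3 - <<'E'
from h import *
ims=[]
for n in ("scene","top"):
    p=arm.get_image(n); ims.append(p["img"])
    print(n,p["K"][0,0],p["k1"],-cv2.Rodrigues(np.array(p["rvec"],float))[0].T@np.array(p["tvec"]).ravel())
    for q in ("wing","lever_thumb","leg_edge","mark_centre","jigger_centre","juice_cup_centre"):
        for r in arm.look_for(p,q)[:2]:
            b=np.array(r["box"])*[512,384,512,384]
            u,v=b[0]+b[2]/2,b[1]+b[3]/2
            d=p["depth"][int(v),int(u)]
            print(q,round(r["score"],2),b.round(),pix2world(p,u,v,d=d).round(3))
    cv2.imwrite(f"pics/{n}1.png",p["img"])
s=arm.observe();print(s)
E
```

```text
scene 479.6585007800449 0.06105845359905022 [-0.40529697 -0.70490071  0.62131171]
wing 0.83 [227. 170.  35.  33.] [ 0.702  0.007 -0.002]
lever_thumb 0.47 [238. 171.   7.  18.] [ 0.566 -0.073  0.092]
lever_thumb 0.44 [314. 238.  22.  40.] [ 0.426 -0.381  0.038]
leg_edge 0.95 [229. 171.  35.  34.] [ 0.697 -0.002 -0.003]
jigger_centre 0.88 [315. 237.  23.  40.] [ 0.428 -0.384  0.039]
juice_cup_centre 0.65 [379. 210.  29.  35.] [ 0.626 -0.467  0.044]
juice_cup_centre 0.19 [227. 169.  35.  38.] [ 0.571 -0.077  0.067]
top 418.9699973180331 0.04798997982107857 [ 0.40423601 -0.16974027  1.02512224]
wing 0.84 [198. 167.  35.  18.] [ 0.564 -0.088  0.069]
lever_thumb 0.43 [202. 171.   9.  12.] [ 0.555 -0.072  0.118]
leg_edge 0.95 [194. 169.  43.  17.] [ 0.562 -0.088  0.07 ]
jigger_centre 0.83 [332. 226.  22.  15.] [ 0.424 -0.38   0.05 ]
juice_cup_centre 0.65 [352. 119.  33.  31.] [ 0.671 -0.466  0.005]
{'clock': 0.7, 'joints': array([-1.40261168,  0.43447315,  0.0249875 ,  1.57322134, -0.01158158,
        1.13399512, -0.07509003]), 'dq': array([ 0.00109237,  0.00083482, -0.00224198, -0.00084989, -0.00085879,
        0.00166391, -0.00043972]), 'joint_efforts': array([-5.02749936e-04, -6.67497110e+01,  9.83576663e-01, -3.14763522e+01,
       -6.07921905e-02,  3.29326966e-02,  1.57739260e-05]), 'position': array([0.16720639, 0.60222313, 0.22675012]), 'ee_rot': array([-2.50100134e+00, -1.90118476e+00, -8.02311272e-05]), 'force': array([ 0.24772042, -0.08210474,  0.00350017]), 'ft_torque': array([-0.04373645, -0.01299765, -0.04255391]), 'width': 1.0036156088245336}
```

Run:
```python
import cv2,numpy as np
a=cv2.imread("pics/scene1.png");b=cv2.imread("pics/top1.png")
c=cv2.resize(b[130:260,130:390],(780,390),interpolation=cv2.INTER_CUBIC)
d=cv2.resize(a[130:290,200:420],None,fx=1.4,fy=1.3)
o=np.zeros((600,800,3),np.uint8);o[:390,:780]=c;o[392:600,:308]=d
o[392:584,320:576]=cv2.resize(b,(256,192));
cv2.imwrite("pics/v1.png",o)
```

```text
(no output)
```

View pics/v1.png

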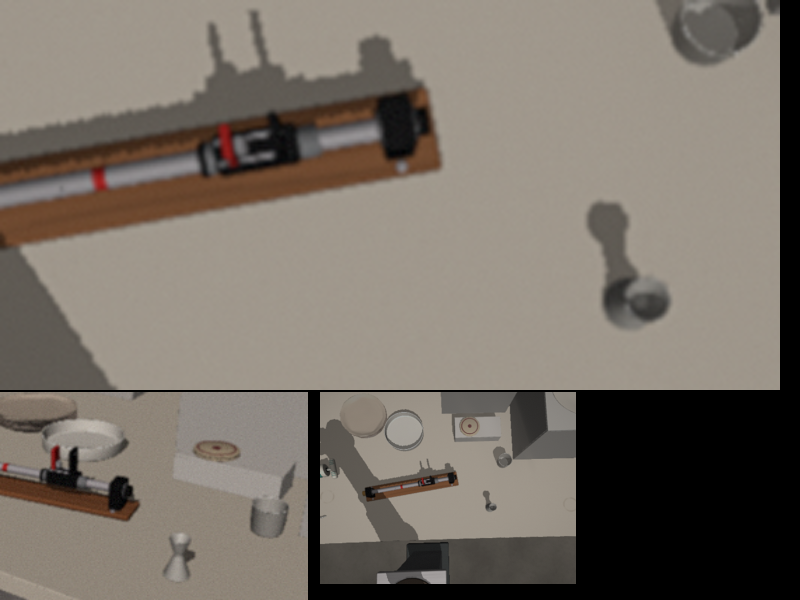

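```bash
cat >> h.py <<'E'
def cloud(p,step=1):
    h,w=p["depth"].shape;V,U=np.mgrid[0:h,0:w];K=p["K"]
    D=np.array([[K[0,0],0,K[0,2]],[0,K[1,1],K[1,2]],[0,0,1.]])
    x=(U-K[0,2])/K[0,0];y=(V-K[1,2])/K[1,1];a,b=x.copy(),y.copy()
    for _ in range(10):
        s=1+p["k1"]*(a*a+b*b);a,b=x/s,y/s
    R=cv2.Rodrigues(np.array(p["rvec"],float))[0]
    C=np.stack([a,b,np.ones_like(a)],-1)*p["depth"][...,None]-np.array(p["tvec"],float).ravel()
    return C@R
def redmask(p):
    i=p["img"].astype(int);return (i[...,2]>110)&(i[...,1]<70)&(i[...,0]<80)
E
python3 - <<'E'
from h import *
for n in ("top","scene"):
    p=arm.get_image(n);P=cloud(p);m=redmask(p)
    k,l,st,ce=cv2.connectedComponentsWithStats(m.astype(np.uint8))
    print(n)
    for i in range(1,k):
        if st[i,4]>5:
            Q=P[l==i];print("red",ce[i].round(1),st[i],np.median(Q,0).round(3),Q.min(0).round(3),Q.max(0).round(3))
    sel=(P[...,2]>0.045)&(P[...,2]<0.075)&(P[...,0]>.45)&(P[...,0]<.65)&(P[...,1]>-.2)&(P[...,1]<.3)&(p["depth"]>0)
    Q=P[sel]
    vx,vy,x0,y0=cv2.fitLine(Q[:,:2].astype(np.float32),cv2.DIST_HUBER,0,.01,.01).ravel();print("line",vx,vy,x0,y0,np.degrees(np.arctan2(vy,vx)),len(Q))
    t=(Q[:,:2]-[x0,y0])@[vx,vy]
    for a in np.arange(t.min(),t.max(),.02):
        s=(t>=a)&(t<a+.02)
        if s.sum()>3: print(np.median(Q[s],0).round(3),Q[s,2].max().round(3),(np.ptp((Q[s][:,:2]-[x0,y0])@[-vy,vx])).round(3))
    H=P[(P[...,2]>.085)&(P[...,2]<.13)&(abs(P[...,0]-.56)<.06)&(abs(P[...,1]+.08)<.1)]
    print("high",len(H),H[::max(1,len(H)//25)].round(3).tolist())
E
```

```text
top
red [204.8 177. ] [203 172   4  11  26] [ 0.556 -0.07   0.117] [ 0.545 -0.072  0.11 ] [ 0.567 -0.065  0.12 ]
red [163.  190.5] [161 188   5   6  22] [0.537 0.035 0.058] [0.533 0.031 0.012] [0.542 0.045 0.063]
line 0.15557986 -0.9878233 0.5437357 0.013183204 -81.04957 1844
[0.514 0.202 0.063] 0.073 0.044
[0.516 0.182 0.07 ] 0.075 0.046
[0.52  0.168 0.059] 0.072 0.044
[0.522 0.142 0.058] 0.063 0.017
[0.526 0.123 0.058] 0.062 0.02
[0.53  0.103 0.059] 0.064 0.02
[0.532 0.084 0.058] 0.062 0.021
[0.536 0.064 0.058] 0.064 0.019
[0.54  0.045 0.058] 0.064 0.02
[0.542 0.025 0.058] 0.063 0.018
[0.546 0.004 0.058] 0.063 0.018
[ 0.548 -0.015  0.058] 0.062 0.018
[ 0.552 -0.036  0.059] 0.066 0.026
[ 0.553 -0.054  0.065] 0.074 0.03
[ 0.551 -0.079  0.069] 0.074 0.03
[ 0.559 -0.092  0.069] 0.074 0.03
[ 0.562 -0.115  0.066] 0.074 0.03
[ 0.566 -0.133  0.06 ] 0.066 0.023
[ 0.57  -0.154  0.058] 0.064 0.017
[ 0.574 -0.175  0.059] 0.072 0.03
[ 0.578 -0.191  0.071] 0.074 0.044
high 135 [[0.576, -0.101, 0.125], [0.575, -0.105, 0.118], [0.57, -0.101, 0.12], [0.569, -0.066, 0.12], [0.567, -0.105, 0.124], [0
[... 1895 characters left out ...]
-0.193  0.068] 0.071 0.043
high 163 [[0.565, -0.067, 0.117], [0.552, -0.069, 0.116], [0.569, -0.108, 0.12], [0.564, -0.071, 0.11], [0.544, -0.068, 0.114], [0.553, -0.106, 0.12], [0.544, -0.068, 0.111], [0.553, -0.103, 0.116], [0.579, -0.105, 0.107], [0.561, -0.073, 0.103], [0.568, -0.109, 0.109], [0.554, -0.074, 0.103], [0.562, -0.109, 0.109], [0.549, -0.074, 0.102], [0.554, -0.111, 0.109], [0.55, -0.074, 0.099], [0.556, -0.11, 0.106], [0.551, -0.073, 0.095], [0.557, -0.109, 0.102], [0.551, -0.073, 0.092], [0.558, -0.109, 0.099], [0.558, -0.071, 0.086], [0.556, -0.11, 0.097], [0.547, -0.075, 0.088], [0.558, -0.109, 0.093], [0.552, -0.11, 0.093], [0.559, -0.108, 0.086], [0.55, -0.111, 0.085]]
```

Run:
```python
from h import *
p=arm.get_image("top");P=cloud(p)
s=(P[...,2]>.14)&(P[...,0]>.25)&(P[...,0]<.75)&(P[...,1]>-.25)&(p["depth"]>0)
Q=P[s];print(len(Q),[ (Q.min(0).round(2),Q.max(0).round(2)) if len(Q) else 0])
```

```text
0 [0]
```

Request:
play_rows([
  [1,-60,60,0,0,0,-0.045],
  [1,-120,120,0,0,0,-0.09],
  [1,-180,180,0,0,0,-0.135],
  [1,-240,240,0,0,0,-0.18],
  [1,-280,280,0,0,0,-0.21],
], force=20)

```text
clock: 1.35
position: [0.291, 0.3828, 0.2269]
ee_rot: [-2.286, -2.155, -0.001]
force: [0.9, 0.7, -0.0]
width: 1.002
```

Request:
play_rows([
  [1,-45,30,0,0,0,-0.03],
  [1,-90,60,0,0,0,-0.06],
  [1,-135,90,0,0,0,-0.09],
  [1,-180,120,0,0,0,-0.12],
  [1,-225,150,0,0,0,-0.15],
  [1,-270,180,0,0,0,-0.18],
  [1,-315,210,0,0,0,-0.216],
  [1,-360,240,0,0,0,-0.216],
  [1,-405,270,0,0,0,-0.216],
  [1,-453,296,0,0,0,-0.216],
])

```text
clock: 2.35
position: [0.541, -0.0501, 0.227]
ee_rot: [2.039, 2.389, 0.002]
force: [0.4, -0.9, 0.0]
width: 1.0
```

Request:
play_rows([
  [1,0,0,0,0,0,0],
  [1,0,0,0,0,0,0],
])

```text
clock: 2.55
position: [0.5413, -0.0517, 0.2269]
ee_rot: [2.043, 2.386, 0.002]
force: [-0.9, 0.6, 0.5]
width: 1.002
```

```bash
cat > m.py <<'E'
from h import *
import sys
s=arm.observe();print(s["clock"],s["position"].round(4),s["ee_rot"].round(3),s["joints"].round(2),s["force"].round(1),s["width"])
p=arm.get_image("wrist");cv2.imwrite(f"pics/{sys.argv[1]}.png",cv2.resize(p["img"],(768,576)))
u=np.array([-.156,.988]);o=np.array([.5437,.0132])
P=cloud(p);m=redmask(p)
k,l,st,ce=cv2.connectedComponentsWithStats(m.astype(np.uint8))
for i in range(1,k):
    if st[i,4]>30:
        Q=P[l==i];print("red",ce[i].round(1),st[i],np.median(Q,0).round(4),"t",((Q[:,:2]-o)@u).min().round(4),((Q[:,:2]-o)@u).max().round(4))
i=p["img"].astype(int).max(-1)
S=(p["depth"]>0)&(abs((P[...,:2]-o)@[u[1],-u[0]])<.04)
t=(P[...,:2]-o)@u
for nm,zz in (("tube",(.05,.064)),("top",(.112,.13))):
    q=S&(P[...,2]>zz[0])&(P[...,2]<zz[1]);Q=P[q]
    tt=t[q]
    for a in np.arange(-.2,.16,.02):
        b=(tt>=a)&(tt<a+.02)
        if b.sum()>20:print(nm,round(a,3),np.median(Q[b],0).round(4),tt[b].min().round(4),tt[b].max().round(4),int(b.sum()))
E
python3 m.py w1
```

```text
2.55 [ 0.5413 -0.0517  0.2269] [2.043e+00 2.386e+00 2.000e-03] [-0.29  0.31  0.37  1.8  -0.13  1.06  1.85] [-0.9  0.6  0.5] 1.0022214502222289
red [232.4 197.2] [228 180  10  35 246] [ 0.5513 -0.0678  0.1152] t -0.0875 -0.0641
red [324.5 185.1] [321 180   8  11  85] [0.5395 0.0357 0.0585] t 0.0183 0.0271
tube -0.2 [ 0.5714 -0.1786  0.0574] -0.1998 -0.1801 372
tube -0.18 [ 0.5693 -0.1549  0.0565] -0.1798 -0.16 252
tube -0.16 [ 0.5658 -0.1333  0.0576] -0.1598 -0.14 283
tube -0.14 [ 0.5596 -0.1212  0.0602] -0.14 -0.12 143
tube -0.12 [ 0.5475 -0.097   0.0573] -0.1198 -0.1002 56
tube -0.1 [ 0.5445 -0.0776  0.0586] -0.0999 -0.0801 59
tube -0.08 [ 0.5486 -0.0506  0.0599] -0.0798 -0.0604 164
tube -0.06 [ 0.5504 -0.0377  0.0577] -0.0594 -0.0404 281
tube -0.04 [ 0.5479 -0.0164  0.0568] -0.0396 -0.0202 246
tube -0.02 [0.5448 0.003  0.0569] -0.0199 -0.0001 249
tube -0.0 [0.5417 0.0231 0.057 ] 0.0001 0.0199 254
tube 0.02 [0.5387 0.0423 0.0571] 0.02 0.04 249
tube 0.04 [0.5355 0.0628 0.057 ] 0.04 0.06 248
tube 0.06 [0.5326 0.0827 0.0569] 0.06 0.08 243
tube 0.08 [0.5296 0.1027 0.0569] 0.0801 0.0999 243
tube 0.1 [0.5263 0.1221 0.0571] 0.1 0.1198 241
tube 0.12 [0.5232 0.1412 0.057 ] 0.12 0.1399 246
tube 0.14 [0.5198 0.1672 0.0576] 0.1402 0.16 387
top -0.14 [ 0.5629 -0.1064  0.1187] -0.1228 -0.12 69
top -0.12 [ 0.5613 -0.1023  0.1186] -0.12 -0.1146 195
top -0.1 [ 0.5565 -0.0688  0.1159] -0.0859 -0.0804 146
top -0.08 [ 0.5563 -0.065   0.1153] -0.08 -0.0786 50
```

View pics/w1.png

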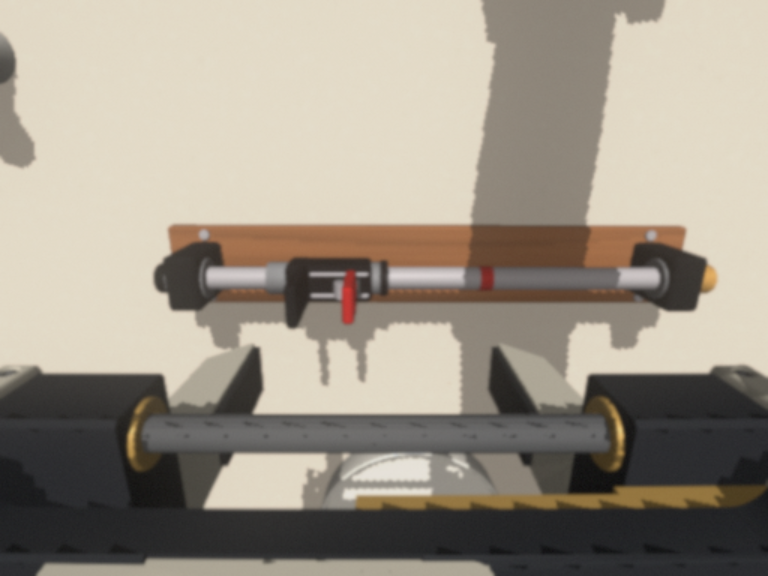

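Request:
play_rows([
  [1,-20,7,0,0,0,0],
  [1,-37,12.5,20,0,0,0],
  [1,-37,12.5,50,0,0,0],
  [1,-37,12.5,80,0,0,0],
  [1,-37,12.5,110,0,0,0],
  [1,-37,12.5,135,0,0,0],
  [1,-37,12.5,147,0,0,0],
  [1,-37,12.5,147,0,0,0],
  [1,-37,12.5,147,0,0,0],
])

```text
clock: 3.5
position: [0.5596, -0.0836, 0.0807]
ee_rot: [2.039, 2.39, 0.004]
force: [0.7, 0.7, -0.1]
width: 1.0
```

Run:
```python
from h import *
s=arm.observe();u=np.array([-.156,.988]);o=np.array([.5437,.0132]);d=s["position"][:2]-o
print(s["clock"],s["position"],s["force"],"t",d@u,"n",d@[u[1],-u[0]])
p=arm.get_image("wrist");cv2.imwrite("pics/w2.png",cv2.resize(p["img"],(768,576)))
```

```text
3.5 [ 0.55959347 -0.08361532  0.08071913] [ 0.65844151  0.67085791 -0.11542183] t -0.09813291840569874 n 0.0005995587711541252
```

View pics/w2.png

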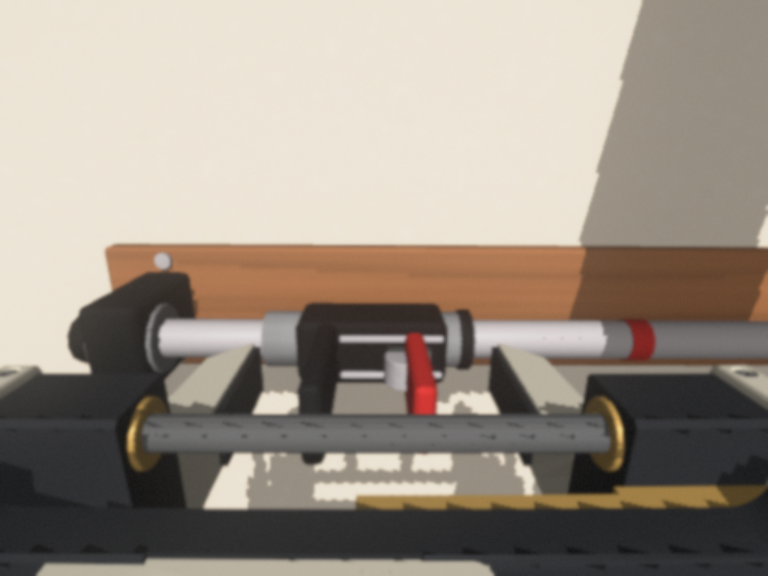

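Request:
play_rows([
  [0.22,0,0,0,0,0,0],
  [0.22,0,0,0,0,0,0],
  [0.22,0,0,0,0,0,0],
  [0.22,0,0,0,0,0,0],
  [0.22,0,0,0,0,0,0],
  [0.22,0,0,0,0,0,0],
])

```text
clock: 4.15
position: [0.5599, -0.084, 0.0811]
ee_rot: [2.039, 2.389, 0.004]
force: [-0.1, -0.1, -0.4]
width: 0.616
```

Request:
play_rows([
  [0.22,10,-0.5,0,0,0,0],
  [0.22,20,-0.5,0,0,0,0],
  [0.22,30,-0.5,0,0,0,0],
  [0.22,40,-0.5,0,0,0,0],
  [0.22,50,-0.5,0,0,0,0],
  [0.22,60,-0.5,0,0,0,0],
  [0.22,66,-0.5,0,0,0,0],
  [0.22,66,-0.5,0,0,0,0],
  [0.22,66,-0.5,0,0,0,0],
])

```text
clock: 5.05
position: [0.5493, -0.0188, 0.0812]
ee_rot: [2.038, 2.389, 0.005]
force: [3.3, -3.4, -0.9]
width: 0.612
```

```bash
cat > e.py <<'E'
from h import *
import sys
s=arm.observe();u=np.array([-.156,.988]);o=np.array([.5437,.0132]);d=s["position"][:2]-o
print(s["clock"],s["position"],"force",s["force"].round(1),"along",s["force"][:2]@u,"t",d@u,"n",d@[u[1],-u[0]],"w mm",s["width"]*92)
p=arm.get_image("wrist");cv2.imwrite(f"pics/{sys.argv[1]}.png",cv2.resize(p["img"],(768,576)))
P=cloud(p);i=p["img"].astype(int)
m=redmask(p);k,l,st,ce=cv2.connectedComponentsWithStats(m.astype(np.uint8))
for j in range(1,k):
    if st[j,4]>15:print("red",ce[j].round(1),st[j],np.median(P[l==j],0).round(4))
# axis-projected columns: expected pixel of band centre & faces
for t in (.0227-.005,.0227,.0227+.005):
    X=np.r_[o+t*u,.058];print("t",t,proj(p,X).round(1))
E
python3 e.py w3
```

```text
5.05 [ 0.54933907 -0.01878041  0.08124303] force [ 3.3 -3.4 -0.9] along -3.8815867036048566 t -0.03247633561579365 n 0.0005824596936166801 w mm 56.30115900843511
red [332.1 225.1] [323 211  16  29 302] [0.538  0.0358 0.0575]
red [273.9 250. ] [265 222  19  54 752] [ 0.5366 -0.0086  0.1074]
t 0.0177 [324.6 228.1]
t 0.0227 [332.  228.1]
t 0.027700000000000002 [339.4 228.1]
```

View pics/w3.png

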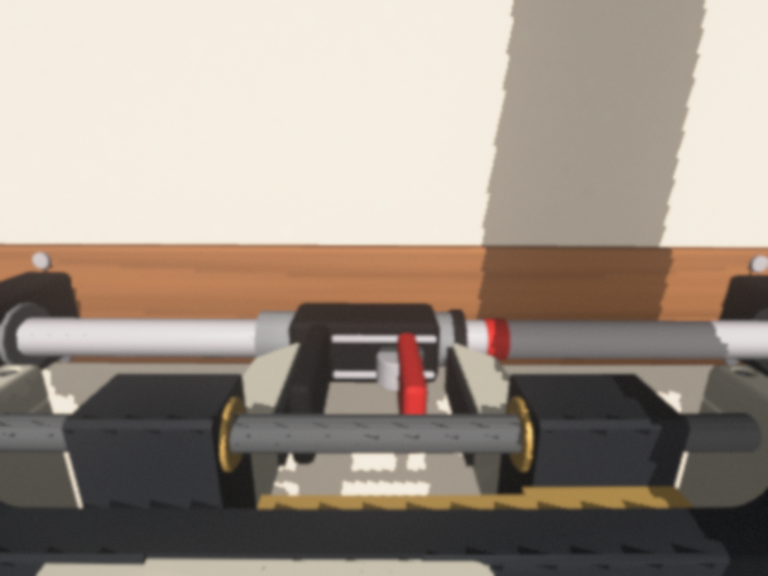

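Request:
play_rows([
  [0.22,5,0,0,0,0,0],
  [0.22,10,0,0,0,0,0],
  [0.22,14.5,0,0,0,0,0],
  [0.22,14.5,0,0,0,0,0],
  [0.22,14.5,0,0,0,0,0],
])

```text
clock: 5.6
position: [0.5472, -0.0052, 0.0813]
ee_rot: [2.039, 2.387, 0.005]
force: [3.1, -3.5, -0.9]
width: 0.61
```

```bash
python3 e.py w4
python3 - <<'E'
from h import *
s=arm.get_image("scene");w=arm.get_image("wrist")
a=cv2.resize(w["img"][195:265,180:340],(800,350),interpolation=cv2.INTER_CUBIC)
b=cv2.resize(s["img"][160:215,180:260],(349,240),interpolation=cv2.INTER_CUBIC)
t=arm.get_image("top");c=cv2.resize(t["img"][160:205,150:225],(400,240),interpolation=cv2.INTER_CUBIC)
o=np.zeros((600,800,3),np.uint8);o[:350]=a;o[355:595,:349]=b;o[355:595,360:760]=c
cv2.imwrite("pics/v4.png",o)
E
```

```text
5.6 [ 0.54723837 -0.00520509  0.08128399] force [ 3.1 -3.5 -0.9] along -3.9873217195819355 t -0.01873621172734842 n 0.0006247135287448689 w mm 56.09243059507817
red [314.6 221.8] [310 212   9  22 135] [0.5352 0.0373 0.0571]
red [273.9 250.1] [265 222  19  54 753] [0.5346 0.0049 0.1079]
t 0.0177 [304.4 228. ]
t 0.0227 [311.8 228. ]
t 0.027700000000000002 [319.1 228. ]
```

View pics/v4.png

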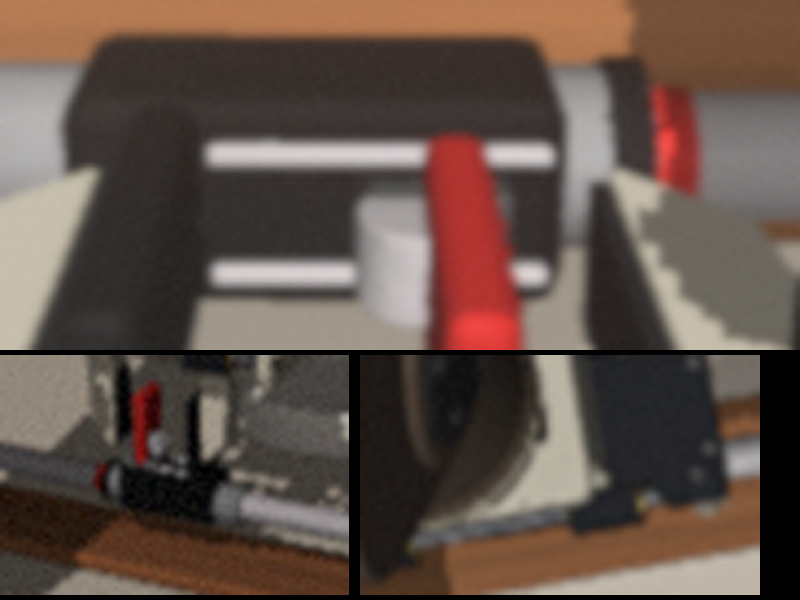

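Request:
play_rows([
  [0.22,1,0,0,0,0,0],
  [0.22,1,0,0,0,0,0],
  [0.22,1,0,0,0,0,0],
  [0.18,0,0,0,0,0,0],
  [0.13,-1,0,0,0,0,0],
  [0.09,-2,0,0,0,0,0],
  [0.04,-3,0,0,0,0,0],
  [0.0,-4,0,0,0,0,0],
  [0.0,-4,0,0,0,0,0],
  [0.0,-4,0,0,0,0,0],
], force=25)

```text
clock: 6.8
position: [0.548, -0.0095, 0.0813]
ee_rot: [2.039, 2.387, 0.004]
force: [3.1, -4.5, -0.7]
width: 0.504
```

```bash
cat >> e.py <<'E'
wr=d@u-s["width"]*.046;print("wing t",wr+.004,"edge err mm",(wr+.069-.0227)*1e3)
t1,t2=[proj(p,np.r_[o+t*u,.058])[0] for t in (.0177,.0277)]
r=m.copy();r[:, :int(t1)-5]=0;r[:,int(t2)+6:]=0;r[226:]=0
xs=np.where(r.sum(0)>=3)[0];print("visible red cols",xs.min() if len(xs) else None,xs.max() if len(xs) else None,"band",t1,t2)
E
python3 e.py w5
```

```text
6.8 [ 0.54796673 -0.00948876  0.08130045] force [ 3.1 -4.5 -0.7] along -4.931741255992857 t -0.023082102912026548 n 0.0006760837923308144 w mm 46.32568647647913
red [321.7 225.5] [318 213   8  26 153] [0.5376 0.0378 0.0579]
red [283.8 250.4] [273 222  22  55 786] [0.5345 0.0057 0.1079]
t 0.0177 [310.8 228. ]
t 0.0227 [318.2 228. ]
t 0.027700000000000002 [325.6 228. ]
wing t -0.04224494615026611 edge err mm 0.05505384973389024
visible red cols 318 325 band 310.8359165082939 325.58310799254605
```

Request:
play_rows([
  [-0.045,-0.6,0,0,0,0,0],
  [-0.09,-1.6,0,0,0,0,0],
  [-0.135,-2.6,0,0,0,0,0],
  [-0.18,-3.6,0,0,0,0,0],
  [-0.225,-4.6,0,0,0,0,0],
  [-0.225,-4.6,0,0,0,0,0],
])

```text
clock: 7.45
position: [0.5487, -0.0143, 0.0813]
ee_rot: [2.039, 2.386, 0.004]
force: [1.9, -4.4, -1.6]
width: 0.39
```

```bash
python3 e.py w6
```

```text
7.45 [ 0.54869098 -0.01434615  0.08127555] force [ 1.9 -4.4 -1.6] along -4.632537760995437 t -0.02799418642232252 n 0.0006338896102530427 w mm 35.92311210877552
red [329.4 226.3] [327 215   6  24 134] [0.5381 0.0383 0.0578]
red [276.6 250.4] [267 222  21  54 774] [ 0.5358 -0.0028  0.1084]
t 0.0177 [318.1 228. ]
t 0.0227 [325.4 228. ]
t 0.027700000000000002 [332.8 228. ]
wing t -0.04195574247671029 edge err mm 0.34425752328972115
visible red cols 327 332 band 318.06420620677926 332.80492320366784
```

Request:
play_rows([
  [-0.27,-1,0,0,0,0,0],
  [-0.315,-2,0,0,0,0,0],
  [-0.36,-3,0,0,0,0,0],
  [-0.42,-3.1,0,0,0,0,0],
  [-0.5,-3.1,0,0,0,0,0],
  [-0.6,-3.1,0,0,0,0,0],
  [-0.6,-3.1,0,0,0,0,0],
  [-0.6,-3.1,0,0,0,0,0],
])

```text
clock: 8.3
position: [0.5492, -0.0175, 0.0813]
ee_rot: [2.04, 2.386, 0.004]
force: [2.5, -5.5, -0.7]
width: 0.322
```

```bash
python3 e.py w7
python3 - <<'E'
from h import *
w=arm.get_image("wrist");s=arm.get_image("scene")
a=cv2.resize(w["img"][195:265,190:350],(800,350),interpolation=cv2.INTER_CUBIC)
b=cv2.resize(s["img"][130:300,180:420],(346,245))
o=np.zeros((600,800,3),np.uint8);o[:350]=a;o[355:600,:346]=b
cv2.imwrite("pics/v7.png",o)
E
```

```text
8.3 [ 0.54917695 -0.01753886  0.08126042] force [ 2.5 -5.5 -0.7] along -5.828721376422083 t -0.031224401089721198 n 0.0006159632507593542 w mm 29.590977354827622
red [334.3 226.3] [332 215   6  24 131] [0.5384 0.0383 0.0577]
red [271.  250.5] [262 222  19  55 774] [ 0.5367 -0.0089  0.1083]
t 0.0177 [322.8 228. ]
t 0.0227 [330.2 228. ]
t 0.027700000000000002 [337.6 227.9]
wing t -0.04201988976713501 edge err mm 0.2801102328649947
visible red cols 332 337 band 322.8457761128061 337.58151737116145
```

View pics/v7.png

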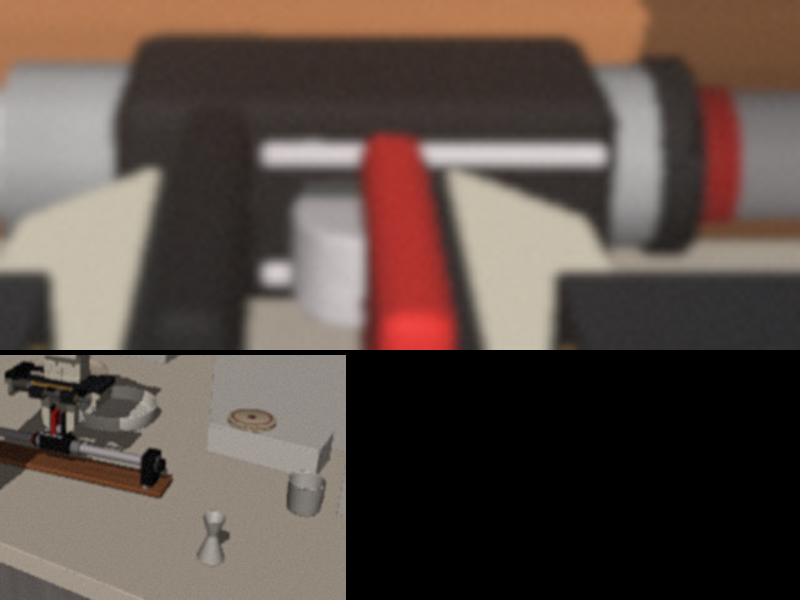

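The wing is pinned and the lever is closed: the opening reads 29.6 mm against 30 expected. About half the band shows ahead of the lip (columns 702–741 in the crop). The jigger and cup stand where they were.

Request:
play_rows([
  [-0.6,0,0,0,0,0,0],
  [-0.6,0,0,0,0,0,0],
  [-0.6,0,0,0,0,0,0],
])

```text
clock: 8.75
position: [0.5492, -0.0175, 0.0813]
ee_rot: [2.04, 2.386, 0.004]
force: [2.9, -4.2, -0.2]
width: 0.322
```

```bash
python3 e.py w8 && python3 -c "
from cell import arm
print(arm.sign_off())"
```

```text
8.75 [ 0.54919337 -0.01752506  0.0812886 ] force [ 2.9 -4.2 -0.2] along -4.5802654303993 t -0.031213320820888197 n 0.0006343457386334279 w mm 29.6441698338742
red [334.3 226.2] [332 215   6  24 130] [0.5383 0.0384 0.0579]
red [271.  250.5] [262 222  19  55 773] [ 0.5367 -0.0089  0.1084]
t 0.0177 [322.9 228. ]
t 0.0227 [330.2 228. ]
t 0.027700000000000002 [337.6 227.9]
wing t -0.0420354057378253 edge err mm 0.26459426217470894
visible red cols 332 337 band 322.8510863257187 337.58654782564065
the job is handed in; nothing more can be done
None
```

I pushed the leg about 77 mm by the wing until its front edge was on the red band. I then closed the lever in small steps, moving the hand back by half of each step so the edge stayed put. The job was handed in at about 8.8 s with the grip still on; the hand-in gave no verdict.

- **Edge on the band:** from the arm's position, the edge is about 0.3 mm past the band's middle. The wrist image puts it within about 1 mm. Earlier in the push the two disagreed by about 1 mm, well inside the 5 mm allowed.
- **Lever closed:** the finger opening is 29.6 mm, against 30 mm expected when fully closed.
- **Leg held:** the arm feels about 4.6 N back along the tube from the spring. The leg was at rest, its position unchanged between the last two checks.
- **Jigger and cup:** both look undisturbed in the last scene picture. I checked this by eye and did not measure them again.

No check failed.

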